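# Set the preset wheels of a lab analyser and load the code

## Robot

A 7-joint arm with a two-finger parallel gripper is mounted at the origin on the work surface. World frame = base frame: x ahead of the robot, y to its left, z up, the work surface at z = 0. Lengths are in m, angles in rad, forces in N, time in s.
With the tool pointing down it reaches from about 0.4 to 0.875 m from the base axis. Payload 19.3 kg.
Tool frame: the origin (TCP) lies midway between the tips of the shut fingers; the grasp point (between the pads) lies bot.tcp_to_grasp behind it (bot.tcp_to_grasp is the distance from the TCP to the grasp point, in m); z points along the fingers, y is the line along which they close (so a half turn about z gives the same grasp; the last joint's range is limited). The gripper opens to 85 mm and grips with 20 to 120 N. Pads are 22 mm wide; open, the fingers measure 114 mm over their backs; the gripper's body (76 mm by 85 mm) begins 54 mm behind the grasp point. The pads swing forward as they close: fully open they stand 13 mm farther back than shut.
Start: joints at [1.251, 0.521, -0.036, 1.599, 0.021, 1.021, -0.113], TCP at [0.154, -0.606, 0.231] pointing down, gripper open.
Joint ranges: [-2.91, 2.91], [-0.3, 2.13], [-1.5, 1.42], [0.17, 2.43], [-1.26, 4.41], [0.16, 1.93], [-2.52, 2.52]. Speed limits (rad/s): [1.89, 1.89, 2.39, 2.39, 3.01, 3.01, 3.01].

## Interface

Orientations are given as [roll, pitch, yaw] about the fixed x, y, z axes, in that order (R = Rz(yaw) Ry(pitch) Rx(roll)).
In Python, from workcell import observe, imaging, bot gives the robot as it stands.
- The arm moves only by the tool send_rows, never from a script. Its argument "plan" is text: rows parted by semicolons, each of 7 numbers parted by spaces: the shift along the tool's x, y, z in m, then the turn, a rotation vector about the tool's x, y, z in degrees, then the finger opening in m, from 0 to 0.0854. In form: dx dy dz rx ry rz claw; .... A call has 1 to 10 rows; each row is the pose to reach, as a shift and turn from the pose commanded when the call began, along the tool's axes at that moment; what a row does not reach only later rows make up. A row lasts 1/12 s, in which the tool goes at most 41.7 mm and 7.16 degrees, less where a joint would pass 70% of its speed; a pose out of reach is approached as far as the arm can. A call with a gripper value outside its range is refused whole. The fingers move at their own pace and stop on an object; "grip_force" is the grip in N (left out, the last holds). Time passes only in rows, so rows that repeat a pose let the fingers close. It gives the time, the measured TCP pose, the force, the opening and the grip force at its end, in the units of the state.
- observe(): the state, without advancing time (a new reading comes with each control period).
- imaging.grab_frame(name): name is "side" or "top"; returns a dict with "color" (420x560x3 uint8, red, green, blue), "fx", "fy", "cx", "cy" (pixels), "dist_coeffs" ([k1, k2, p1, p2, k3] as OpenCV has them; the pictures are not rectified), "eye" and "orientation" of the camera in the world. Camera axes: x right, y down, z forward; pixel columns grow to the right and rows downward; lengths in m; the calibration is good to about 2 mm. A picture is of the moment at which its call begins. There is no depth.
- bot.job_done(): hands the job in; it is judged then, once.
The state is a dict: "clock": time; "qpos": joint angles; "qd": joint speeds; "joint_efforts": joint torques, N m; "position": TCP position; "tool_rot": TCP orientation; "force": force on the tool from outside, world axes, zero at the start; "moment": the same for the moment, N m; "grip_width": finger opening in m; "finger_force": force on a finger pad.
Only numpy, scipy, OpenCV 4.12 (cv2) and the standard library are available. Lean on these libraries where they do the work, as an engineer would, in place of code of your own. Each camera call takes 0.05 s, during which the arm holds its last target. There are 200 camera calls.

## Task

Set the three digit wheels of the preset unit, from left to right as seen from the robot, to 6, 2, 4 (the middle of the blue, the red and the yellow patch facing straight up), by dragging their rims with gentle pressure, never pressing on anything with more than about 14 N. Only when all three are right, press the green load button down and let it come back up. Leave the jar, the brass weight and the tin beside the unit undisturbed.

Things in the scene. Friction and masses are not known exactly. Their poses are not given: they have to be found in the camera images.
- preset_unit: Grey box fixed to the bench, 120 x 260 x 60 mm (x, y, z), origin at the centre of its underside, +x away from the robot, +y to the robot's left. Three digit wheels stand in a row through its flat top at y = +70 (left), +30 (middle), -10 mm (right), x = 0; a green load button at y = -85 mm. Wheels: smooth rubber rim 52 mm in diameter, 22 mm wide, axles along y, 18 mm gaps.
- crest_left (a point): Nominal crest of the left wheel, a point fixed in preset_unit 78 mm above the bench (18 mm above the box top). The real crest is up to 6 mm higher or lower (each wheel sits unevenly in its frame; not measured): feel for it. Pressed, the wheel sinks on a sprung mount, 1 mm per 6 N, 6 mm at most.
- crest_middle (a point): Nominal crest of the middle wheel, as crest_left. The rim is turned by friction: press the closed fingertips on the crest and drag along x of the unit; the rim follows the tips. Turning takes 2.3 N sideways at the rim, so press with 6 to 9 N; lighter it may slip, over 14 N is too much.
- crest_right (a point): Nominal crest of the right wheel, as crest_left. Colour patches on each rim mark the digits by the resistor code: 0 black, 1 brown, 2 red, 3 orange, 4 yellow, 5 green, 6 blue, 7 violet, 8 grey, 9 white; the patch facing straight up is the digit set.
- wheel_left (a joint): Rotation of the left wheel in rad: digit k (0 to 9) faces straight up at k x 0.6283. The wheel has no clicks: friction holds it wherever it is left, so it may start between two digits. Grows when the top of the rim is dragged along +x of preset_unit (away from the robot). Stops just below 0 and just above 9: it does not go round from 9 to 0.
- wheel_middle (a joint): Rotation of the middle wheel in rad: digit k (0 to 9) faces straight up at k x 0.6283. The wheel has no clicks: friction holds it wherever it is left, so it may start between two digits. Grows when the top of the rim is dragged along +x of preset_unit (away from the robot). Stops just below 0 and just above 9: it does not go round from 9 to 0.
- wheel_right (a joint): Rotation of the right wheel in rad: digit k (0 to 9) faces straight up at k x 0.6283. The wheel has no clicks: friction holds it wherever it is left, so it may start between two digits. Grows when the top of the rim is dragged along +x of preset_unit (away from the robot). Stops just below 0 and just above 9: it does not go round from 9 to 0.
- load_button (a joint): Travel of the green load button in m: 0 up, 0.008 fully down; 2 N starts it, 4.4 N takes it to 0.005, 6 N fully down; it springs back when let go. It counts as pressed beyond 0.005.
- load_button_top (a point): Centre of the top of the green load button, 30 mm in diameter; press straight down here.
- sample_jar: Jar with a white cap, 44 mm in diameter, 60 mm high, origin at the centre of its underside. Leave alone.
- weight: Brass calibration weight, 36 mm in diameter, 48 mm high, origin at the centre of its underside. Leave alone.
- sample_tin: Flat round metal tin, 62 mm in diameter, 22 mm high, origin at the centre of its underside. Leave alone.

How it is judged:
By the outcome, as a careful person would: the job done as asked, in the order asked, and still so for the second after the job is handed in, with the robot touching nothing.
It also fails if it takes over 67 s, if anything falls off the work surface, if the arm or the gripper's body presses on something with over 40 N, if the wrist force passes 120 N, or if a joint passes its speed limit or range.

## Working session

There is one attempt and no reset: what is moved stays moved. The work goes in short steps, Python scripts to look and compute and a tool call to move; the robot and the scene stay as the last step left them, time stands still between calls to the robot, and variables do not carry over. Pictures are saved under pics/ and viewed, at most 10 in all, crops included, and the job is handed in when it is done.

Besides the shell and the picture viewer there is one more tool, called after "Call:" in YAML: its name, and indented under it one key for each argument. send_rows: Moves the arm, as the interface text tells. Its arguments: {"type":"object","properties":{"plan":{"type":"string"},"grip_force":{"type":"number"}},"required":["plan"]}

```bash
mkdir -p pics; ls
python3 - <<'E'
from workcell import observe, imaging, bot
import cv2
print(observe(), bot.tcp_to_grasp)
for n in("side","top"):
    f=imaging.grab_frame(n); cv2.imwrite(f"pics/{n}0.png",f["color"][:,:,::-1])
    print({k:v for k,v in f.items() if k!="color"})
E
```

```text
pics
{'clock': 0.0, 'qpos': array([ 1.2508083 ,  0.52201509, -0.03631547,  1.60002522,  0.02117764,
        1.02111014, -0.11277485]), 'qd': array([ 0.0002321 ,  0.00064076,  0.00053364, -0.00028512, -0.00094029,
       -0.00321046, -0.00069671]), 'joint_efforts': array([ 5.37057786e-04, -9.27124786e+01,  1.98075145e+00, -3.69936919e+01,
        1.79134542e-02,  8.20309360e-03, -1.07976948e-04]), 'position': array([ 0.15437345, -0.60526971,  0.23071903]), 'tool_rot': array([-3.14042123e+00,  7.19459398e-05,  2.49781513e-01]), 'force': array([-0.1634727 , -0.62327586,  0.0379175 ]), 'moment': array([ 0.04196048, -0.02025004, -0.02627337]), 'finger_force': 0.0, 'grip_width': 0.08530524462724884} 0.0187
{'fx': 407.9445472047303, 'fy': 407.9445472047303, 'cx': 275.26396625482414, 'cy': 208.49217046762004, 'dist_coeffs': array([-0.12290945,  0.        ,  0.        ,  0.        ,  0.        ]), 'eye': array([ 0.34014206, -0.62888916,  0.51608656]), 'orientation': array([-2.12286338,  0.0134745 , -0.32602956])}
{'fx': 461.6814297791123, 'fy': 461.6814297791123, 'cx': 273.63833854879744, 'cy': 211.54855007576703, 'dist_coeffs': array([-0.01402105,  0.        ,  0.        ,  0.        ,  0.        ]), 'eye': array([0.49042802, 0.05663612, 0.92643629]), 'orientation': array([-3.04980891, -0.02638704, -1.58002805])}
```

View pics/side0.png

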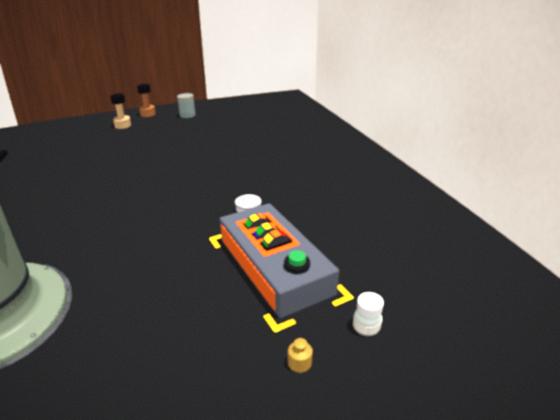

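View pics/top0.png

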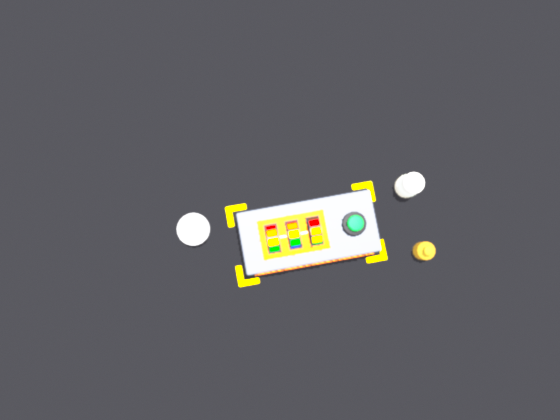

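The side view shows the unit at about (277,255), with the jar, weight and tin clear of it. The top view shows the box at about (308,233), yawed a few degrees, and the wheels at about (272,240), (294,236), (315,232). The button is at (355,224). Next I measure the pose and enlarge the wheels.

```bash
cat > h.py <<'E'
import numpy as np, cv2
from scipy.spatial.transform import Rotation as R
from workcell import observe, imaging, bot
def grab(n):
    f=imaging.grab_frame(n); f["K"]=np.array([[f["fx"],0,f["cx"]],[0,f["fy"],f["cy"]],[0,0,1.]])
    f["R"]=R.from_euler("xyz",f["orientation"]).as_matrix(); return f
def ray(f,px,z):
    u=cv2.undistortPoints(np.array(px,float).reshape(-1,1,2),f["K"],f["dist_coeffs"])[:,0]
    d=np.c_[u,np.ones(len(u))]@f["R"].T
    return f["eye"]+d*((z-f["eye"][2])/d[:,2])[:,None]
def proj(f,P):
    Rw=f["R"].T; return cv2.projectPoints(np.array(P,float).reshape(-1,3),cv2.Rodrigues(Rw)[0],-Rw@f["eye"],f["K"],f["dist_coeffs"])[0][:,0]
E
python3 - <<'E'
from h import *
f=grab("top"); c=f["color"]; hsv=cv2.cvtColor(c,cv2.COLOR_RGB2HSV)
s=grab("side")
# top face: bright low-sat + wheel/panel, filled
m=((hsv[:,:,2]>150)&(hsv[:,:,1]<60)).astype(np.uint8)
cs,_=cv2.findContours(m,cv2.RETR_EXTERNAL,cv2.CHAIN_APPROX_NONE)
k=max(cs,key=lambda a:cv2.contourArea(cv2.convexHull(a))); r=cv2.minAreaRect(k); b=cv2.boxPoints(r)
P=ray(f,b,.06); print(r,"\n",b,"\n",P.round(4),P.mean(0)); print([np.linalg.norm(P[i]-P[i-1]).round(4) for i in range(4)])
for n,g in(("top",f),("side",s)):
    h=cv2.cvtColor(g["color"],cv2.COLOR_RGB2HSV)
    gm=((h[:,:,0]>60)&(h[:,:,0]<95)&(h[:,:,1]>120)&(h[:,:,2]>80)).astype(np.uint8)
    nn,_,st,ce=cv2.connectedComponentsWithStats(gm)
    for i in range(1,nn):
        if st[i,4]>8: print(n,st[i],ce[i],ray(g,ce[i],.07))
a=cv2.resize(c[205:265,255:330],None,fx=8,fy=8,interpolation=cv2.INTER_CUBIC)
b=cv2.resize(s["color"][205:260,225:305],None,fx=8,fy=8,interpolation=cv2.INTER_CUBIC)
cv2.imwrite("pics/ca.png",a[:,:,::-1]);cv2.imwrite("pics/cb.png",b[:,:,::-1])
E
```

```text
((308.4560241699219, 231.5080108642578), (64.13043212890625, 137.92068481445312), 79.69515228271484) 
 [[234.87201 212.296  ]
 [370.56802 187.62401]
 [382.04004 250.72002]
 [246.34402 275.39203]] 
 [[ 0.5691  0.106   0.06  ]
 [ 0.6145 -0.1522  0.06  ]
 [ 0.4945 -0.1706  0.06  ]
 [ 0.4511  0.0849  0.06  ]] [ 0.53230828 -0.03297696  0.06      ]
[np.float64(0.1198), np.float64(0.2622), np.float64(0.1214), np.float64(0.2591)]
top [347 215  17  17 223] [355.16591928 222.82959641] [[ 0.54686348 -0.11891677  0.07      ]]
top [290 239  11   7  35] [294.57142857 242.14285714] [[ 0.51182966 -0.00500442  0.07      ]]
top [269 246  11   6  22] [274.5        249.22727273] [[0.49906765 0.03235672 0.07      ]]
side [246 220   6   7  27] [248.51851852 223.44444444] [[0.49880084 0.02388565 0.07      ]]
side [256 226   8  10  41] [259.56097561 230.7804878 ] [[ 0.51199363 -0.00777931  0.07      ]]
side [263 242   5   5  10] [265.  244.3] [[ 0.50881203 -0.05265662  0.07      ]]
side [288 251  19  16 239] [296.79079498 258.34309623] [[ 0.5486641  -0.11040627  0.07      ]]
```

View pics/ca.png

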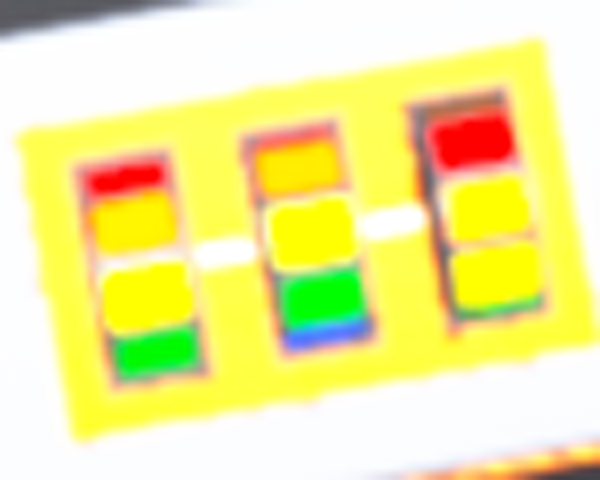

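View pics/cb.png

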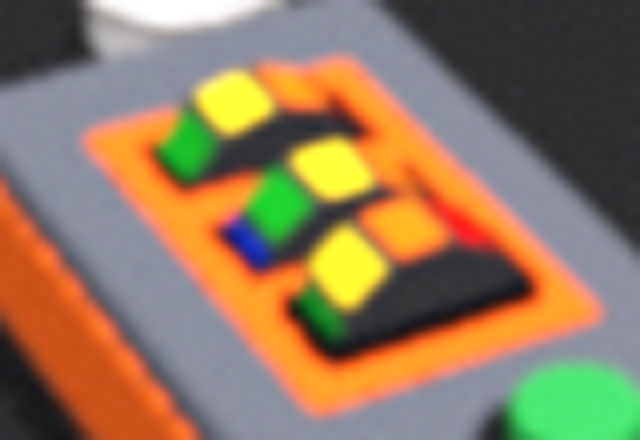

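Close-ups, far to near: left wheel red, orange, yellow, green; middle orange, yellow, green, blue; right red, orange, yellow, green. Digits grow towards the robot. Next I refine the unit pose and the rim angles.

```bash
cat > wheels.py <<'E'
from h import *
C=np.array([.5325,-.033]); yaw=.171
def U(x,y,z): 
    c,s=np.cos(yaw),np.sin(yaw); return [C[0]+c*x-s*y, C[1]+s*x+c*y, z]
def lab(h):
    H,S,V=h
    if V<90: return 'k'
    if S<90: return 'w'
    return 'r' if H<6 or H>170 else 'o' if H<22 else 'y' if H<38 else 'g' if H<90 else 'b' if H<130 else 'v'
def scan(cam,dz=(0,0,0)):
    g=grab(cam)
    big=g["color"]
    for n,y,d in zip("LMR",(.07,.03,-.01),dz):
        th=np.arange(-70,71,4)
        out=""; hs=[]
        pts=[proj(g,[U(.026*np.sin(np.radians(t)),y+o,.052+d+.026*np.cos(np.radians(t))) for t in th]) for o in(-.004,0,.004)]
        col=np.mean([cv2.remap(big,p[:,0].astype(np.float32),p[:,1].astype(np.float32),cv2.INTER_LINEAR)[:,0] for p in pts],0).astype(np.uint8)
        hv=cv2.cvtColor(col[None],cv2.COLOR_RGB2HSV)[0]
        print(cam,n,' '.join(f"{t}:{lab(h)}{h[0]},{h[1]}" for t,h in zip(th,hv)))
E
python3 - <<'E'
from wheels import *
scan("top");scan("side")
f=grab("top");s=grab("side")
# triangulate button
a,b=[355.17,222.83],[296.79,258.34]
pa,pb=ray(f,[a],.07)[0],ray(s,[b],.07)[0]
da,db=pa-f["eye"],pb-s["eye"]
t=np.linalg.lstsq(np.c_[da,-db],s["eye"]-f["eye"],rcond=None)[0]
print(f["eye"]+t[0]*da,s["eye"]+t[1]*db,U(0,-.085,.07))
# orange plate/top corners check via side: project top corners
print(proj(s,[U(sx*.06,sy*.13,.06) for sx,sy in((-1,-1),(1,-1),(1,1),(-1,1))]))
o=observe(); y=o["tool_rot"][2]; tgt=np.array(U(0,.07,.12))-o["position"]
print(R.from_euler("xyz",o["tool_rot"]).as_matrix().T@tgt, U(0,.07,.1))
E
```

```text
top L -70:g63,180 -66:g64,220 -62:g62,246 -58:g61,255 -54:g60,255 -50:g60,255 -46:g60,254 -42:g61,221 -38:g51,166 -34:y32,181 -30:y30,247 -26:y30,255 -22:y30,255 -18:y30,255 -14:y30,255 -10:y30,255 -6:y30,252 -2:y30,149 2:w24,49 6:y24,108 10:y28,229 14:y29,255 18:y29,255 22:y29,255 26:y29,255 30:y28,255 34:y25,249 38:o16,203 42:r5,195 46:r1,238 50:r0,254 54:r0,253 58:r179,232 62:r179,195 66:r0,157 70:r1,135
top M -70:b116,134 -66:b113,160 -62:b109,174 -58:b102,182 -54:g86,202 -50:g72,245 -46:g63,255 -42:g60,255 -38:g60,255 -34:g60,255 -30:g60,255 -26:g63,248 -22:g60,149 -18:y36,131 -14:y30,220 -10:y30,255 -6:y30,255 -2:y30,255 2:y30,255 6:y30,255 10:y30,255 14:y30,205 18:y25,125 22:y22,181 26:y26,251 30:y28,255 34:y28,255 38:y28,255 42:y28,255 46:y26,255 50:y23,247 54:o17,217 58:o11,184 62:r5,157 66:r3,133 70:r3,118
top R -70:g46,169 -66:g40,197 -62:y34,227 -58:y30,250 -54:y30,255 -50:y30,255 -46:y30,255 -42:y30,255 -38:y30,255 -34:y30,255 -30:y30,255 -26:y29,212 -22:y24,145 -18:y27,188 -14:y30,254 -10:y30,255 -6:y30,255 -2:y30,255 2:y30,255 6:y30,249 10:y28,172 14:o14,99 18:r0,129 2
[... 1047 characters left out ...]
,197 -42:y28,201 -38:y28,201 -34:y28,202 -30:y28,202 -26:y28,197 -22:y26,183 -18:o21,159 -14:o11,170 -10:o12,196 -6:o16,205 -2:o16,209 2:o16,207 6:o16,206 10:o16,202 14:o14,193 18:o11,181 22:o7,170 26:r2,174 30:r0,181 34:r179,188 38:r179,190 42:r0,181 46:r0,168 50:r0,153 54:r0,130 58:k179,96 62:k179,76 66:k174,43 70:k158,20
[ 0.54645624 -0.11766011  0.07616769] [ 0.5458203  -0.11747334  0.0760875 ] [np.float64(0.5469642671716702), np.float64(-0.11676028280268962), 0.07]
[[279.48152938 292.60478578]
 [340.41843372 268.65976176]
 [269.9128261  201.74271513]
 [218.89103538 216.39270627]]
[ 0.51332747 -0.53113578  0.1113055 ] [np.float64(0.5205882505645067), np.float64(0.03597905642574439), 0.1]
```

Readings from the pitch of 36° per digit: left about 3.5, middle about 4.0, right about 3.1. The drags needed are about +41, -32 and +14 mm. The button triangulates to z of about 0.076. I move above the left wheel with the fingers shut.

Call:
send_rows:
  plan: "0.513 -0.531 0.03 0 0 4.5 0;0.513 -0.531 0.03 0 0 4.5 0;0.513 -0.531 0.03 0 0 4.5 0;0.513 -0.531 0.03 0 0 4.5 0;0.513 -0.531 0.03 0 0 4.5 0;0.513 -0.531 0.03 0 0 4.5 0;0.513 -0.531 0.03 0 0 4.5 0;0.513 -0.531 0.03 0 0 4.5 0;0.513 -0.531 0.03 0 0 4.5 0;0.513 -0.531 0.03 0 0 4.5 0"
  grip_force: 30

```text
clock: 1.23
position: [0.3613, -0.2422, 0.2146]
tool_rot: [3.141, -0.0, 0.171]
force: [1.4, -1.5, 0.6]
grip_width: -0.0001
finger_force: 0.0
```

Call:
send_rows:
  plan: "0.204 -0.247 0.06 0 0 0 0;0.204 -0.247 0.06 0 0 0 0;0.204 -0.247 0.06 0 0 0 0;0.204 -0.247 0.06 0 0 0 0;0.204 -0.247 0.06 0 0 0 0;0.204 -0.247 0.09 0 0 0 0;0.204 -0.247 0.09 0 0 0 0;0.204 -0.247 0.09 0 0 0 0;0.204 -0.247 0.09 0 0 0 0;0.204 -0.247 0.09 0 0 0 0"

```text
clock: 2.07
position: [0.5197, 0.0364, 0.1232]
tool_rot: [-3.141, 0.002, 0.175]
force: [-0.2, -1.2, 0.8]
grip_width: 0.0004
finger_force: 0.0
```

```bash
cat > st.py <<'E'
from wheels import *
o=observe(); p=o["position"]; c,s=np.cos(yaw),np.sin(yaw); d=p[:2]-C
print(o["clock"],"unit mm",(1e3*(c*d[0]+s*d[1])).round(1),(1e3*(-s*d[0]+c*d[1])).round(1),"z",(p[2]*1e3).round(2),"F",o["force"].round(2),"rot",o["tool_rot"].round(3))
E
python3 st.py
```

```text
2.0667 unit mm -0.8 70.6 z 123.22 F [-0.18 -1.18  0.75] rot [-3.141e+00  2.000e-03  1.750e-01]
```

Call:
send_rows:
  plan: "-0.006 0 0.02 0 0 -0.2 0;-0.006 0 0.036 0 0 -0.2 0;-0.006 0 0.036 0 0 -0.2 0;-0.006 0 0.037 0 0 -0.2 0;-0.006 0 0.038 0 0 -0.2 0;-0.006 0 0.038 0 0 -0.2 0;-0.006 0 0.038 0 0 -0.2 0"

```text
clock: 2.65
position: [0.5143, 0.0329, 0.0872]
tool_rot: [3.141, -0.001, 0.174]
force: [-0.2, 0.4, 0.2]
grip_width: -0.0002
finger_force: 0.0
```

```bash
python3 st.py
```

```text
2.65 unit mm -6.7 68.1 z 87.23 F [-0.15  0.36  0.17] rot [ 3.141e+00 -1.000e-03  1.740e-01]
```

Call:
send_rows:
  plan: "0 -0.001 0.002 0 0 0 0;0 -0.001 0.004 0 0 0 0;0 -0.001 0.006 0 0 0 0;0 -0.001 0.006 0 0 0 0;0 -0.001 0.006 0 0 0 0"

```text
clock: 3.07
position: [0.5135, 0.0342, 0.0802]
tool_rot: [-3.142, 0.0, 0.175]
force: [-0.1, -0.3, 0.2]
grip_width: -0.0002
finger_force: 0.0
```

```bash
python3 st.py
```

```text
3.0667 unit mm -7.3 69.4 z 80.23 F [-0.1  -0.25  0.21] rot [-3.142  0.     0.175]
```

Call:
send_rows:
  plan: "0 0 0.001 0 0 0 0;0 0 0.002 0 0 0 0;0 0 0.002 0 0 0 0;0 0 0.002 0 0 0 0"

```text
clock: 3.4
position: [0.5136, 0.0341, 0.0783]
tool_rot: [-3.142, 0.0, 0.175]
force: [-0.3, 0.4, -0.2]
grip_width: -0.0001
finger_force: 0.0
```

Call:
send_rows:
  plan: "0 0 0.001 0 0 0 0;0 0 0.0015 0 0 0 0;0 0 0.0015 0 0 0 0;0 0 0.0015 0 0 0 0"

```text
clock: 3.73
position: [0.5136, 0.0341, 0.0769]
tool_rot: [-3.142, -0.0, 0.175]
force: [0.9, -0.1, -0.7]
grip_width: 0.0001
finger_force: 0.0
```

Call:
send_rows:
  plan: "0 0 0.001 0 0 0 0;0 0 0.0015 0 0 0 0;0 0 0.0015 0 0 0 0;0 0 0.0015 0 0 0 0"

```text
clock: 4.07
position: [0.5137, 0.0341, 0.0755]
tool_rot: [-3.142, -0.0, 0.175]
force: [0.2, 0.7, 4.7]
grip_width: -0.0001
finger_force: 2.0
```

Call:
send_rows:
  plan: "0 0 0.0005 0 0 0 0;0.002 0 0.0005 0 0 0 0;0.004 0 0.0005 0 0 0 0;0.006 0 0.0005 0 0 0 0;0.008 0 0.0005 0 0 0 0;0.010 0 0.0005 0 0 0 0;0.012 0 0.0005 0 0 0 0;0.014 0 0.0005 0 0 0 0;0.014 0 0.0005 0 0 0 0;0.014 0 0.0005 0 0 0 0"

```text
clock: 4.9
position: [0.5276, 0.0365, 0.075]
tool_rot: [3.142, -0.0, 0.175]
force: [0.2, 0.5, 6.2]
grip_width: -0.0003
finger_force: 3.1
```

```bash
python3 st.py
```

```text
4.9 unit mm 7.0 69.4 z 75.03 F [0.24 0.54 6.16] rot [ 3.142 -0.     0.175]
```

Call:
send_rows:
  plan: "0 0 -0.004 0 0 0 0;-0.007 0 -0.004 0 0 0 0;-0.014 0 -0.004 0 0 0 0;-0.014 0 -0.003 0 0 0 0;-0.014 0 -0.001 0 0 0 0;-0.014 0 0.0003 0 0 0 0;-0.014 0 0.0003 0 0 0 0;-0.014 0 0.0003 0 0 0 0"

```text
clock: 5.57
position: [0.5138, 0.0341, 0.0746]
tool_rot: [3.141, -0.0, 0.175]
force: [-2.3, -1.0, 9.3]
grip_width: 0.0
finger_force: 4.4
```

Call:
send_rows:
  plan: "0.002 0 0 0 0 0 0;0.004 0 0 0 0 0 0;0.006 0 0 0 0 0 0;0.008 0 0 0 0 0 0;0.010 0 0 0 0 0 0;0.012 0 0 0 0 0 0;0.014 0 0 0 0 0 0;0.014 0 0 0 0 0 0;0.014 0 0 0 0 0 0;0.014 0 -0.025 0 0 0 0"

```text
clock: 6.4
position: [0.5258, 0.0365, 0.0966]
tool_rot: [-3.141, 0.005, 0.175]
force: [-0.8, -0.9, -0.2]
grip_width: -0.0002
finger_force: 0.0
```

Call:
send_rows:
  plan: "-0.04 0 -0.03 0 0 0 0;-0.08 0 -0.03 0 0 0 0;-0.11 0 -0.03 0 0 0 0;-0.11 0 -0.03 0 0 0 0;-0.11 0 -0.03 0 0 0 0;-0.11 0 -0.03 0 0 0 0"

```text
clock: 6.9
position: [0.4199, 0.0176, 0.1297]
tool_rot: [-3.142, -0.001, 0.175]
force: [0.5, 0.2, 0.3]
grip_width: -0.0003
finger_force: 0.0
```

```bash
python3 - <<'E'
from wheels import *
import subprocess
scan("top",(-.0018,-.003,.005)); scan("side",(-.0018,-.003,.005))
f=grab("top");s=grab("side")
a=cv2.resize(f["color"][205:265,255:330],None,fx=5,fy=5,interpolation=cv2.INTER_CUBIC)
b=cv2.resize(s["color"][205:265,225:305],None,fx=5,fy=5,interpolation=cv2.INTER_CUBIC)
cv2.imwrite("pics/d.png",np.hstack([a,b])[:,:,::-1])
E
python3 st.py
```

```text
top L -70:v142,126 -66:v142,151 -62:v142,171 -58:v143,183 -54:v143,181 -50:v141,172 -46:v135,157 -42:b124,157 -38:b114,200 -34:b109,247 -30:b108,255 -26:b108,255 -22:b108,255 -18:b108,254 -14:b110,215 -10:b114,144 -6:w100,70 -2:g66,127 2:g67,230 6:g64,255 10:g63,255 14:g63,255 18:g63,255 22:g65,251 26:g62,185 30:g40,158 34:y30,221 38:y30,254 42:y30,255 46:y30,255 50:y30,255 54:y30,255 58:y30,255 62:y29,248 66:y29,223 70:y27,193
top M -70:b116,146 -66:b114,171 -62:b111,185 -58:b104,189 -54:g87,204 -50:g71,247 -46:g62,255 -42:g60,255 -38:g60,255 -34:g60,255 -30:g60,255 -26:g62,250 -22:g60,159 -18:y37,139 -14:y30,225 -10:y30,255 -6:y30,255 -2:y30,255 2:y30,255 6:y30,255 10:y30,255 14:y30,221 18:y24,142 22:o17,186 26:y22,249 30:y24,255 34:y24,255 38:y24,255 42:y24,255 46:y23,255 50:o20,252 54:o15,230 58:o10,203 62:r5,175 66:r2,153 70:r2,135
top R -70:g46,176 -66:g40,205 -62:y34,232 -58:y30,252 -54:y30,255 -50:y30,255 -46:y30,255 -42:y30,255 -38:y30,255 -34:y30,255 -30:y30,255 -26:y28,217 -22:o20,163 -18:y24,208 -14:y29,255 -10:y29,255 -6:y30,255 -2:y30,255 2:y30,255 6:y29,249 10:y24,180 
[... 784 characters left out ...]
6 -6:y30,197 -2:y30,197 2:y30,196 6:y30,195 10:y30,193 14:y28,192 18:y23,193 22:o17,200 26:o16,206 30:o16,213 34:o16,217 38:o15,219 42:o14,219 46:o13,217 50:o12,216 54:o11,213 58:o10,209 62:o9,207 66:o8,205 70:o8,204
side R -70:g63,206 -66:g60,174 -62:g43,163 -58:y27,182 -54:y27,201 -50:y29,205 -46:y30,205 -42:y30,205 -38:y30,205 -34:y30,204 -30:y29,199 -26:y25,178 -22:o14,170 -18:o13,194 -14:o18,213 -10:o20,218 -6:o20,218 -2:o21,218 2:o20,217 6:o18,211 10:o14,205 14:o9,202 18:r4,206 22:r2,215 26:r2,220 30:r3,223 34:r4,223 38:r5,223 42:o6,221 46:o7,218 50:o7,218 54:o7,214 58:o7,211 62:o7,204 66:o6,195 70:o6,179
7.1 unit mm -102.6 69.2 z 129.31 F [ 0.36 -0.89  0.53] rot [-3.141  0.     0.175]
```

View pics/d.png

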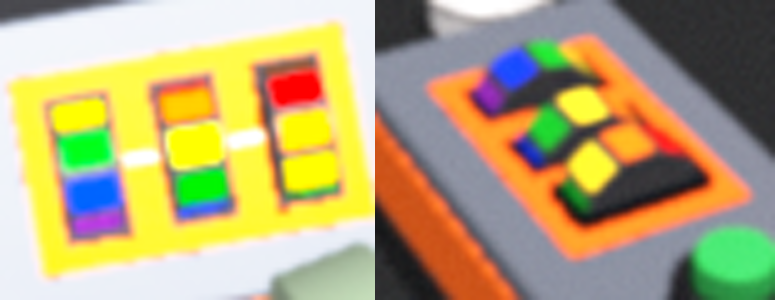

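Blue on the left wheel is now about 25° short of the top, yellow is on top of the middle wheel, and orange is near the top of the right one. The white index marks are at about px (283,236.5) and (304,232.6). I check them against x = 0.

Run:
```python
from wheels import *
f=grab("top");h=cv2.cvtColor(f["color"],cv2.COLOR_RGB2HSV)
c,s=np.cos(yaw),np.sin(yaw)
def tu(p): d=p[:2]-C; return (1e3*np.array([c*d[0]+s*d[1],-s*d[0]+c*d[1]])).round(1)
for (x0,x1,y0,y1) in((279,288,232,241),(301,308,228,237)):
    w=((h[y0:y1,x0:x1,1]<120)).astype(float); yy,xx=np.nonzero(w)
    print(xx.mean()+x0,yy.mean()+y0,len(xx),tu(ray(f,[[xx.mean()+x0,yy.mean()+y0]],.061)[0]))
m=((h[:,:,0]>20)&(h[:,:,0]<36)&(h[:,:,1]>120)&(h[:,:,2]>200)).astype(np.uint8);m[:,:256]=0;m[:,332:]=0;m[:208]=0;m[262:]=0
k=max(cv2.findContours(m,cv2.RETR_EXTERNAL,2)[0],key=cv2.contourArea);r=cv2.minAreaRect(k)
for q in cv2.boxPoints(r): print(tu(ray(f,[q],.061)[0]))
print(tu(np.array([.5462,-.1176])))
```

```text
282.62857142857143 236.14285714285714 35 [-0.4 50.4]
303.8888888888889 232.2962962962963 27 [-0.5  9.8]
[35.7 94. ]
[ 36.4 -32.7]
[-37.  -32.3]
[-37.2  93.6]
[ -0.9 -85.7]
```

Call:
send_rows:
  plan: "0.04 0 0 0 0 0 0;0.08 0 0 0 0 0 0;0.0966 0 0.02 0 0 0 0;0.0966 0 0.044 0 0 0 0;0.0966 0 0.048 0 0 0 0;0.0966 0 0.048 0 0 0 0;0.0966 0 0.048 0 0 0 0"

```text
clock: 7.73
position: [0.5139, 0.0342, 0.082]
tool_rot: [-3.142, 0.001, 0.175]
force: [-0.2, -0.4, 0.5]
grip_width: 0.0
finger_force: 0.0
```

```bash
python3 st.py
```

```text
7.7333 unit mm -6.9 69.4 z 82.02 F [-0.17 -0.43  0.53] rot [-3.142e+00  1.000e-03  1.750e-01]
```

Call:
send_rows:
  plan: "0 0 0.003 0 0 0 0;0 0 0.005 0 0 0 0;0 0 0.006 0 0 0 0;0 0 0.0063 0 0 0 0;0 0 0.0063 0 0 0 0;0 0 0.0063 0 0 0 0"

```text
clock: 8.23
position: [0.5144, 0.0342, 0.0756]
tool_rot: [3.142, -0.001, 0.175]
force: [-0.4, -0.4, 2.5]
grip_width: 0.0
finger_force: 1.7
```

Call:
send_rows:
  plan: "0 0 0.0007 0 0 0 0;0 0 0.0007 0 0 0 0;0.002 0 0.0007 0 0 0 0;0.004 0 0.0007 0 0 0 0;0.006 0 0.0007 0 0 0 0;0.008 0 0.0007 0 0 0 0;0.010 0 0.0007 0 0 0 0;0.0112 0 0.0007 0 0 0 0;0.0112 0 0.0007 0 0 0 0;0.0112 0 0.0007 0 0 0 0"

```text
clock: 9.07
position: [0.5254, 0.0361, 0.0748]
tool_rot: [3.141, -0.0, 0.175]
force: [-0.4, -1.7, 7.5]
grip_width: -0.0002
finger_force: 3.8
```

```bash
python3 st.py
```

```text
9.0667 unit mm 4.7 69.3 z 74.83 F [-0.4  -1.69  7.5 ] rot [ 3.141 -0.     0.175]
```

Call:
send_rows:
  plan: "0 0 -0.006 0 0 0 0;0 0 -0.018 0 0 0 0;0.003 0.02 -0.018 0 0 0 0;0.003 0.039 -0.018 0 0 0 0;0.003 0.039 -0.012 0 0 0 0;0.003 0.039 -0.006 0 0 0 0;0.003 0.039 -0.004 0 0 0 0;0.003 0.039 -0.003 0 0 0 0;0.003 0.039 -0.003 0 0 0 0"

```text
clock: 9.82
position: [0.5347, -0.0009, 0.0773]
tool_rot: [-3.141, 0.001, 0.176]
force: [-0.2, 0.1, 0.3]
grip_width: 0.0002
finger_force: 0.0
```

```bash
python3 st.py
```

```text
9.8167 unit mm 7.6 31.2 z 77.32 F [-0.16  0.13  0.32] rot [-3.141e+00  1.000e-03  1.760e-01]
```

Call:
send_rows:
  plan: "0 0.001 0.001 0 0 0 0;0 0.001 0.0015 0 0 0 0;0 0.001 0.0015 0 0 0 0;0 0.001 0.0015 0 0 0 0"

```text
clock: 10.15
position: [0.5352, -0.0026, 0.0762]
tool_rot: [-3.142, -0.0, 0.175]
force: [0.7, 0.1, 0.3]
grip_width: 0.0002
finger_force: 0.0
```

Call:
send_rows:
  plan: "0 0 0.001 0 0 0 0;0 0 0.001 0 0 0 0;0 0 0.001 0 0 0 0;0 0 0.001 0 0 0 0"

```text
clock: 10.48
position: [0.5353, -0.0026, 0.0752]
tool_rot: [-3.142, -0.0, 0.175]
force: [0.2, 0.4, 3.2]
grip_width: 0.0
finger_force: 1.7
```

Call:
send_rows:
  plan: "0 0 0.0007 0 0 0 0;-0.0005 0 0.0007 0 0 0 0;-0.003 0 0.0007 0 0 0 0;-0.0055 0 0.0007 0 0 0 0;-0.008 0 0.0007 0 0 0 0;-0.0105 0 0.0007 0 0 0 0;-0.013 0 0.0007 0 0 0 0;-0.0155 0 0.0007 0 0 0 0;-0.016 0 0.0007 0 0 0 0;-0.016 0 0.0007 0 0 0 0"

```text
clock: 11.32
position: [0.5199, -0.0053, 0.0748]
tool_rot: [-3.142, -0.001, 0.175]
force: [1.6, 0.9, 6.4]
grip_width: -0.0002
finger_force: 3.2
```

```bash
python3 st.py
```

```text
11.3167 unit mm -7.7 29.4 z 74.76 F [1.56 0.94 6.36] rot [-3.142e+00 -1.000e-03  1.750e-01]
```

Call:
send_rows:
  plan: "0 0 -0.004 0 0 0 0;0.007 0 -0.005 0 0 0 0;0.015 0 -0.005 0 0 0 0;0.015 0 -0.005 0 0 0 0;0.015 0 -0.003 0 0 0 0;0.015 0 -0.001 0 0 0 0;0.015 0 -0.0001 0 0 0 0;0.015 0 -0.0001 0 0 0 0"

```text
clock: 11.98
position: [0.5342, -0.0028, 0.0744]
tool_rot: [-3.142, -0.0, 0.175]
force: [0.4, 0.1, 7.8]
grip_width: -0.0002
finger_force: 3.9
```

```bash
python3 st.py
```

```text
11.9833 unit mm 6.8 29.5 z 74.4 F [0.4  0.08 7.76] rot [-3.142 -0.     0.175]
```

Pressing with 7.8 N. I drag 14 mm back, then retract for a look.

Call:
send_rows:
  plan: "-0.002 0 0 0 0 0 0;-0.004 0 0 0 0 0 0;-0.006 0 0 0 0 0 0;-0.008 0 0 0 0 0 0;-0.010 0 0 0 0 0 0;-0.012 0 0 0 0 0 0;-0.014 0 0 0 0 0 0;-0.014 0 0 0 0 0 0;-0.014 0 0 0 0 0 0"

```text
clock: 12.73
position: [0.5206, -0.0052, 0.0747]
tool_rot: [-3.142, -0.001, 0.175]
force: [0.6, -0.1, 5.6]
grip_width: -0.0001
finger_force: 3.3
```

Call:
send_rows:
  plan: "0 0 -0.006 0 0 0 0;0 0 -0.03 0 0 0 0;-0.04 -0.01 -0.055 0 0 0 0;-0.08 -0.03 -0.055 0 0 0 0;-0.1 -0.04 -0.055 0 0 0 0;-0.1 -0.04 -0.055 0 0 0 0;-0.1 -0.04 -0.055 0 0 0 0"

```text
clock: 13.32
position: [0.414, 0.0168, 0.13]
tool_rot: [3.141, -0.0, 0.176]
force: [1.2, 0.1, 0.0]
grip_width: -0.0002
finger_force: 0.0
```

```bash
cat >> wheels.py <<'E'
def bounds(cam,dz):
    "angles (deg) along each rim where the colour label changes"
    g=grab(cam)
    for n,y,d in zip("LMR",(.07,.03,-.01),dz):
        th=np.arange(-70,71,1.)
        acc=[]
        for o in(-.006,-.003,0,.003,.006):
            p=proj(g,[U(-.00045+.026*np.sin(np.radians(t)),y+o,.052+d+.026*np.cos(np.radians(t))) for t in th]).astype(np.float32)
            acc.append(cv2.remap(g["color"],p[:,0],p[:,1],cv2.INTER_LINEAR)[:,0])
        hv=cv2.cvtColor(np.mean(acc,0).astype(np.uint8)[None],cv2.COLOR_RGB2HSV)[0]
        L=[lab(h) for h in hv]; i=0; out=[]
        for j in range(1,len(L)+1):
            if j==len(L) or L[j]!=L[i]: out.append(f"{L[i]}[{th[i]:.0f},{th[j-1]:.0f}]"); i=j
        print(cam,n,*out)
E
python3 - <<'E'
from wheels import *
bounds("top",(-.0018,-.0022,.005)); bounds("side",(-.0018,-.0022,.005))
f=grab("top");s=grab("side")
a=cv2.resize(f["color"][205:265,255:330],None,fx=5,fy=5,interpolation=cv2.INTER_CUBIC)
b=cv2.resize(s["color"][205:265,225:305],None,fx=5,fy=5,interpolation=cv2.INTER_CUBIC)
cv2.imwrite("pics/e.png",np.hstack([a,b])[:,:,::-1])
E
python3 st.py
```

```text
top L w[-70,-54] v[-53,-18] b[-17,21] g[22,55] y[56,70]
top M y[-70,-45] o[-44,-41] y[-40,-18] o[-17,-11] r[-10,30] o[31,64] w[65,70]
top R g[-70,-63] y[-62,-22] o[-21,-19] y[-18,11] o[12,15] r[16,57] o[58,70]
side L r[-70,-70] w[-69,-55] v[-54,-19] b[-18,21] g[22,38] y[39,70]
side M o[-70,-70] y[-69,-51] o[-50,-13] r[-12,28] o[29,70]
side R g[-70,-60] y[-59,-24] o[-23,17] r[18,45] o[46,61] r[62,70]
13.5167 unit mm -106.7 68.7 z 129.39 F [ 0.73 -0.97  0.1 ] rot [-3.141 -0.     0.174]
```

View pics/e.png

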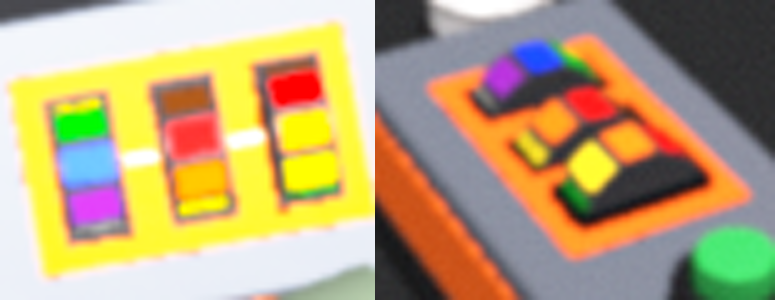

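Left: blue spans -17° to 21°, centred within about 2°. Middle: red is about +6.5° off, so about 3 mm more towards the robot. Right: orange is at -4.5° and yellow at -40.5°, which needs about +18.4 mm.

Call:
send_rows:
  plan: "0.04 0.01 0 0 0 0 0;0.08 0.03 0 0 0 0 0;0.1087 0.0387 0.01 0 0 0 0;0.1087 0.0387 0.035 0 0 0 0;0.1087 0.0387 0.049 0 0 0 0;0.1087 0.0387 0.051 0 0 0 0;0.1087 0.0387 0.052 0 0 0 0;0.1087 0.0387 0.052 0 0 0 0"

```text
clock: 14.18
position: [0.5289, -0.0025, 0.0778]
tool_rot: [-3.142, 0.0, 0.175]
force: [0.2, 0.1, 0.9]
grip_width: -0.0003
finger_force: 0.0
```

```bash
python3 st.py
```

```text
14.1833 unit mm 1.6 30.7 z 77.82 F [0.16 0.14 0.88] rot [-3.142  0.     0.175]
```

Call:
send_rows:
  plan: "0 0 0.001 0 0 0 0;0 0 0.002 0 0 0 0;0 0 0.0028 0 0 0 0;0 0 0.0028 0 0 0 0;0 0 0.0028 0 0 0 0"

```text
clock: 14.6
position: [0.5291, -0.0025, 0.0752]
tool_rot: [3.141, -0.001, 0.175]
force: [1.0, -0.1, 4.2]
grip_width: -0.0001
finger_force: 2.2
```

Next I press a little more and drag -3 mm. Then I lift and go to the right wheel at (-5, -10), which sits high.

Call:
send_rows:
  plan: "0 0 0.0006 0 0 0 0;0 0 0.0006 0 0 0 0;-0.001 0 0.0006 0 0 0 0;-0.002 0 0.0006 0 0 0 0;-0.003 0 0.0006 0 0 0 0;-0.003 0 0.0006 0 0 0 0;-0.003 0 0.0006 0 0 0 0"

```text
clock: 15.18
position: [0.5265, -0.003, 0.0746]
tool_rot: [3.141, -0.002, 0.175]
force: [1.7, -0.2, 8.2]
grip_width: 0.0002
finger_force: 3.6
```

Call:
send_rows:
  plan: "0 0 -0.008 0 0 0 0;0 0 -0.022 0 0 0 0;-0.002 0.02 -0.022 0 0 0 0;-0.0035 0.0405 -0.022 0 0 0 0;-0.0035 0.0405 -0.018 0 0 0 0;-0.0035 0.0405 -0.014 0 0 0 0;-0.0035 0.0405 -0.012 0 0 0 0;-0.0035 0.0405 -0.012 0 0 0 0;-0.0035 0.0405 -0.012 0 0 0 0"

```text
clock: 15.93
position: [0.5292, -0.0427, 0.086]
tool_rot: [-3.141, 0.0, 0.176]
force: [-0.1, 0.5, -0.2]
grip_width: 0.0001
finger_force: 0.0
```

```bash
python3 st.py
```

```text
15.9333 unit mm -4.9 -9.0 z 85.98 F [-0.09  0.54 -0.2 ] rot [-3.141  0.     0.176]
```

Call:
send_rows:
  plan: "0 0.0005 0.001 0 0 0 0;0 0.0005 0.0015 0 0 0 0;0 0.0005 0.0015 0 0 0 0;0 0.0005 0.0015 0 0 0 0"

```text
clock: 16.27
position: [0.5294, -0.0439, 0.0846]
tool_rot: [-3.142, -0.0, 0.175]
force: [0.2, 0.6, -0.3]
grip_width: 0.0002
finger_force: 0.0
```

Call:
send_rows:
  plan: "0 0 0.001 0 0 0 0;0 0 0.001 0 0 0 0;0 0 0.001 0 0 0 0"

```text
clock: 16.52
position: [0.5295, -0.0439, 0.0837]
tool_rot: [-3.142, -0.0, 0.175]
force: [0.4, 0.8, 2.5]
grip_width: -0.0002
finger_force: 1.1
```

Call:
send_rows:
  plan: "0 0 0.0008 0 0 0 0;0 0 0.0008 0 0 0 0;0.002 0 0.0008 0 0 0 0;0.004 0 0.0008 0 0 0 0;0.006 0 0.0008 0 0 0 0;0.008 0 0.0008 0 0 0 0;0.009 0 0.0008 0 0 0 0;0.009 0 0.0008 0 0 0 0;0.009 0 0.0008 0 0 0 0"

```text
clock: 17.27
position: [0.5383, -0.0425, 0.0829]
tool_rot: [3.142, -0.0, 0.175]
force: [-0.8, 0.7, 5.9]
grip_width: 0.0002
finger_force: 3.1
```

Call:
send_rows:
  plan: "0 0 -0.005 0 0 0 0;-0.005 0 -0.006 0 0 0 0;-0.009 0 -0.006 0 0 0 0;-0.009 0 -0.006 0 0 0 0;-0.009 0 -0.003 0 0 0 0;-0.009 0 -0.001 0 0 0 0;-0.009 0 0 0 0 0 0;-0.009 0 0 0 0 0 0"

```text
clock: 17.93
position: [0.5295, -0.0441, 0.0826]
tool_rot: [3.142, 0.0, 0.175]
force: [-1.6, -1.9, 8.2]
grip_width: 0.0
finger_force: 3.9
```

```bash
python3 st.py
```

```text
17.9333 unit mm -4.8 -10.4 z 82.62 F [-1.59 -1.93  8.16] rot [3.142 0.    0.175]
```

Call:
send_rows:
  plan: "0.002 0 0 0 0 0 0;0.004 0 0 0 0 0 0;0.006 0 0 0 0 0 0;0.008 0 0 0 0 0 0;0.009 0 0 0 0 0 0;0.009 0 0 0 0 0 0;0.009 0 0 0 0 0 0"

```text
clock: 18.52
position: [0.5385, -0.0425, 0.0828]
tool_rot: [3.141, -0.0, 0.175]
force: [-0.8, -0.5, 6.6]
grip_width: 0.0001
finger_force: 3.4
```

Call:
send_rows:
  plan: "0 0 -0.006 0 0 0 0;0 0 -0.03 0 0 0 0;-0.04 -0.02 -0.045 0 0 0 0;-0.08 -0.05 -0.045 0 0 0 0;-0.11 -0.08 -0.045 0 0 0 0;-0.11 -0.08 -0.045 0 0 0 0;-0.11 -0.08 -0.045 0 0 0 0"

```text
clock: 19.1
position: [0.4135, 0.0187, 0.1283]
tool_rot: [3.142, 0.001, 0.178]
force: [1.5, 0.6, -0.0]
grip_width: 0.0
finger_force: 0.0
```

```bash
python3 - <<'E'
from wheels import *
bounds("top",(-.0018,-.0022,.006)); bounds("side",(-.0018,-.0022,.006))
f=grab("top");s=grab("side")
a=cv2.resize(f["color"][205:265,255:330],None,fx=5,fy=5,interpolation=cv2.INTER_CUBIC)
b=cv2.resize(s["color"][205:265,225:305],None,fx=5,fy=5,interpolation=cv2.INTER_CUBIC)
cv2.imwrite("pics/f.png",np.hstack([a,b])[:,:,::-1])
E
python3 st.py
```

```text
top L w[-70,-54] v[-53,-18] b[-17,21] g[22,55] y[56,70]
top M y[-70,-49] o[-48,-47] y[-46,-27] o[-26,-18] r[-17,22] o[23,58] w[59,70]
top R b[-70,-54] g[-53,-18] y[-17,19] o[20,25] y[26,49] o[50,64] r[65,70]
side L r[-70,-70] w[-69,-54] v[-53,-19] b[-18,21] g[22,38] y[39,70]
side M o[-70,-69] y[-68,-58] o[-57,-19] r[-18,22] o[23,67] y[68,70]
side R b[-70,-55] g[-54,-21] y[-20,18] o[19,70]
19.3 unit mm -105.4 68.9 z 127.88 F [ 0.05  0.29 -0.4 ] rot [ 3.142e+00 -1.000e-03  1.740e-01]
```

View pics/f.png

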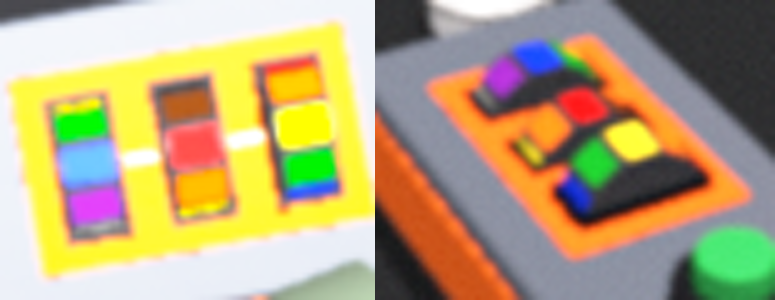

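All three read 6, 2, 4, centred within about 2°. Next is the button.

Call:
send_rows:
  plan: "0.025 0.033 0 0 0 0 0;0.05 0.066 0 0 0 0 0;0.075 0.1 0 0 0 0 0;0.095 0.13 0 0 0 0 0;0.105 0.1545 0 0 0 0 0;0.105 0.1545 0 0 0 0 0;0.105 0.1545 0.02 0 0 0 0;0.105 0.1545 0.04 0 0 0 0;0.105 0.1545 0.043 0 0 0 0;0.105 0.1545 0.043 0 0 0 0"

```text
clock: 20.13
position: [0.5458, -0.1172, 0.0838]
tool_rot: [-3.141, 0.002, 0.174]
force: [-1.1, -0.4, 2.1]
grip_width: 0.0001
finger_force: 0.9
```

```bash
python3 st.py
```

```text
20.1333 unit mm -1.3 -85.2 z 83.76 F [-1.09 -0.43  2.09] rot [-3.141e+00  2.000e-03  1.740e-01]
```

Call:
send_rows:
  plan: "0 0 0.001 0 0 0 0;0 0 0.002 0 0 0 0;0 0 0.002 0 0 0 0;0 0 0.002 0 0 0 0"

```text
clock: 20.47
position: [0.5468, -0.1168, 0.0835]
tool_rot: [3.141, -0.001, 0.175]
force: [0.8, -0.8, 1.4]
grip_width: -0.0003
finger_force: 1.0
```

Call:
send_rows:
  plan: "0 0 0.001 0 0 0 0;0 0 0.002 0 0 0 0;0 0 0.003 0 0 0 0;0 0 0.003 0 0 0 0;0 0 0.003 0 0 0 0"

```text
clock: 20.88
position: [0.5467, -0.1168, 0.0799]
tool_rot: [3.141, -0.001, 0.175]
force: [2.9, -1.6, 4.1]
grip_width: -0.0001
finger_force: 1.9
```

Call:
send_rows:
  plan: "0 0 0.001 0 0 0 0;0 0 0.002 0 0 0 0;0 0 0.0025 0 0 0 0;0 0 0.0025 0 0 0 0;0 0 0.0025 0 0 0 0"

```text
clock: 21.3
position: [0.5466, -0.1167, 0.0774]
tool_rot: [3.142, -0.0, 0.175]
force: [4.0, -1.9, 5.4]
grip_width: 0.0002
finger_force: 2.6
```

Call:
send_rows:
  plan: "0 0 0.0007 0 0 0 0;0 0 0.0007 0 0 0 0;0 0 0.0007 0 0 0 0"

```text
clock: 21.55
position: [0.5465, -0.1167, 0.0767]
tool_rot: [3.141, -0.0, 0.175]
force: [3.3, -1.5, 5.9]
grip_width: -0.0001
finger_force: 2.7
```

Call:
send_rows:
  plan: "0 0 -0.005 0 0 0 0;0 0 -0.015 0 0 0 0;0 0 -0.04 0 0 0 0;-0.04 -0.02 -0.06 0 0 0 0;-0.08 -0.05 -0.06 0 0 0 0;-0.11 -0.09 -0.06 0 0 0 0;-0.11 -0.13 -0.06 0 0 0 0;-0.11 -0.13 -0.06 0 0 0 0;-0.11 -0.13 -0.06 0 0 0 0"

```text
clock: 22.3
position: [0.4133, -0.0047, 0.1373]
tool_rot: [-3.141, 0.001, 0.179]
force: [1.3, 0.7, 0.6]
grip_width: 0.0001
finger_force: 0.0
```

```bash
python3 - <<'E'
from wheels import *
bounds("top",(-.0018,-.0022,.006)); bounds("side",(-.0018,-.0022,.006))
f=grab("top");s=grab("side")
cv2.imwrite("pics/g.png",np.hstack([f["color"][150:350,150:450],s["color"][170:380,180:420][:200]])[:,:,::-1])
E
python3 st.py
```

```text
top L w[-70,-54] v[-53,-18] b[-17,21] g[22,55] y[56,70]
top M y[-70,-50] o[-49,-46] y[-45,-27] o[-26,-18] r[-17,22] o[23,58] w[59,70]
top R b[-70,-54] g[-53,-18] y[-17,19] o[20,26] y[27,49] o[50,63] r[64,70]
side L r[-70,-70] w[-69,-55] v[-54,-19] b[-18,21] g[22,38] y[39,70]
side M o[-70,-69] y[-68,-58] o[-57,-19] r[-18,23] o[24,67] y[68,70]
side R b[-70,-55] g[-54,-21] y[-20,18] o[19,70]
22.5 unit mm -111.1 44.1 z 136.76 F [ 0.85 -0.47 -0.22] rot [3.141 0.    0.174]
```

View pics/g.png

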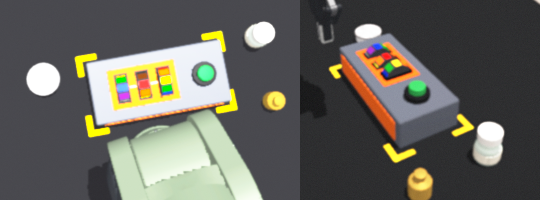

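The wheels still read blue, red, yellow, the button at (204,73) in the crop is back up, and the tin, jar and weight are undisturbed. The arm is clear of everything, so I hand in.

```bash
python3 -c "
from workcell import bot
print(bot.job_done())"
```

```text
the job is handed in; nothing more can be done
None
```

I set the wheels to 6, 2, 4 (each within about 2° in the camera images), then pressed the green button, which came back up, and handed the job in at about 22.5 s; the highest force I read on the wheels was about 9 N, and the jar, weight and tin were not touched.

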